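# Sweep fired clay discs through the tray gate

## Task

With the fingertips, push the three round clay discs across the wooden tray and out through the narrow gate in its rim, one at a time in any order, so that each drops into the catch slot behind the gate. Only push them, do not pick them up or lift them, and leave the square clay post standing where it is in the tray and the cup, scraper and dish on the table undisturbed.

Things in the scene. Friction and masses are not known exactly. Their poses are not given: they have to be found in the camera images.
- tray: fixed wooden sorting tray. Origin on the table (z = 0) below the middle of the gate; +y points out through the gate (the way to push), z up. Flat deck 90 mm above the table, inside the rim x = -135 to 135 mm, y = -262 to 0 mm. Rim 6 mm thick, 16 mm above the deck (top 106 mm above the table).
- tray_gate (a point): middle of the gate at deck height, in the tray's frame (0, 0, 90 mm), axes as the tray. The gate is a 50 mm wide rounded-ended opening in the rim, y = 0 to 6 mm; the deck ends in a sheer edge at y = 6 mm. A disc tips over the edge and drops into the slot once its centre is some 5 mm past the edge, so a finger need not enter the gate.
- tray_slot (a point): middle of the floor of the open-topped catch slot behind the gate, in the tray's frame (0, 56, 5 mm). Inside the slot is x = -32 to 32 mm, y = 6 to 106 mm; floor 5 mm above the table, walls as high as the rim.
- disc0_center (a point): loose round flat disc of pale fired clay, 40 mm diameter, 12 mm thick, 30 g nominal, lying flat on the tray's deck at the start; the point is its centre, half-way up (96 mm above the table while on the deck). The three discs are alike.
- disc1_center (a point): loose round flat disc of pale fired clay, 40 mm diameter, 12 mm thick, 30 g nominal, lying flat on the tray's deck at the start; the point is its centre, half-way up (96 mm above the table while on the deck). The three discs are alike.
- disc2_center (a point): loose round flat disc of pale fired clay, 40 mm diameter, 12 mm thick, 30 g nominal, lying flat on the tray's deck at the start; the point is its centre, half-way up (96 mm above the table while on the deck). The three discs are alike.
- post_mid (a point): square upright post of pale fired clay, 30 x 30 mm, 45 mm tall, standing loose on the deck near the rim opposite the gate; the point is its centre (112.5 mm above the table). To be left alone.
- pot_rim (a point): white ceramic cup, 80 mm across, 85 mm tall, loose on the table to the left of the tray; the point is the centre of its mouth. Bystander.
- scraper_grip (a point): flat scraper with a handle, lying on the table; the point is the middle of its handle. Bystander.
- dish_rim (a point): shallow round clay dish, 120 mm across, 22 mm tall, on the table to the left of the tray; the point is the centre of its mouth. Bystander.
Not all that is in view belongs to the job. Leave any orange or red look-alike of the part that bears disc1_center alone. Leave any pink look-alike of the part that bears disc0_center alone.

How it is judged:
By the outcome, as a careful person would: the job done as asked, in the order asked, and still so for the second after the job is handed in, with the robot touching nothing.
It also fails if it takes over 61 s, if anything falls off the work surface, if the arm or the gripper's body presses on something with over 40 N, if the wrist force passes 120 N, or if a joint passes its speed limit or range.

## Robot

A 6-joint arm with a two-finger parallel gripper is mounted at the origin on the work surface. World frame = base frame: x ahead of the robot, y to its left, z up, the work surface at z = 0. Lengths are in m, angles in rad, forces in N, time in s.
With the tool pointing down it reaches from about 0.425 to 0.925 m from the base axis. Payload 12.5 kg.
Tool frame: the origin (TCP) lies midway between the tips of the shut fingers; the grasp point (between the pads) lies 19 mm behind it; z points along the fingers, y is the direction in which the jaws open and shut (so a half turn about z gives the same grasp; the last joint's range is limited). The gripper opens to 85 mm and grips with 20 to 120 N. Pads are 22 mm wide; open, the fingers measure 114 mm over their backs; the gripper's body (76 mm by 85 mm) begins 54 mm behind the grasp point. The pads swing forward as they close: fully open they stand 13 mm farther back than shut.
Start: joints at [1.177, 0.491, 1.559, -0, 1.092, -0.106], TCP at [0.177, 0.599, 0.231] pointing down, gripper open.
Joint ranges: [-3.1, 3.1], [-0.84, 2.19], [0.05, 2.79], [-1.13, 4.28], [0.06, 2.93], [-2.69, 2.69]. Speed limits (rad/s): [2.22, 2.22, 2.79, 3.14, 3.14, 3.14].

## Interface

Orientations are given as a unit quaternion [w, x, y, z].
In Python, from workcell import arm, imaging, order gives the robot as it stands. The module is installed in compiled form; this text tells all that it offers.
- The arm moves only by the shell command python3 -m pendant 'ROWS' [FORCE]. ROWS is a JSON object of lists of equal length, an entry for each row: "jaw": the closure in counts, from 0 (fully open) to 255 (shut); "translation": the shift along the tool's x, y, z in cm, a list of three; "yaw": the turn about the tool's z in degrees. A call has 1 to 12 rows; each row is the pose to reach, as a shift and turn from the pose commanded when the call began, along the tool's axes at that moment; what a row does not reach only later rows make up. A row lasts 1/12 s, in which the tool goes at most 41.7 mm and 7.16 degrees, less where a joint would pass 70% of its speed; a pose out of reach is approached as far as the arm can. A call with a gripper value outside its range is refused whole. The fingers move at their own pace and stop on an object; FORCE is the grip in N (left out, the last holds). Time passes only in rows, so rows that repeat a pose let the fingers close. It gives the time, the measured TCP pose, the force and the opening at its end, in the units of the state.
- arm.sense(): the state, without advancing time (a new reading comes with each control period).
- imaging.read_camera(name): name is "scene" or "side" or "wrist"; returns a dict with "color" (400x640x3 uint8, blue, green, red), "range_z" (400x640 float32, m along the optical axis (not along the pixel's ray), 0 where there is no reading), "fovy" (degrees; the focal length in pixels is half the picture's height over the tangent of half this angle, whatever the lens; pixels are square), "cx", "cy" (the principal point, pixels), "rvec" (rotation vector, rad) and "tvec" (3), from world to camera coordinates, as OpenCV has them. Camera axes: x right, y down, z forward; pixel columns grow to the right and rows downward; lengths in m; the calibration is good to about 2 mm. The wrist camera is an equidistant fisheye: a pixel r from the principal point sees the ray r / f radians off the axis. A picture is of the moment at which its call begins.
- order.job_done(): hands the job in, once; it reports no verdict.
The state is a dict: "clock": time; "joints": joint angles; "joint_vel": joint speeds; "tau": joint torques, N m; "tool_pos": TCP position; "tool_rot": TCP orientation; "wrist_force": force on the tool from outside, world axes, zero at the start; "ft_torque": the same for the moment, N m; "opening": finger opening in m.
Only numpy, scipy, OpenCV 4.12 (cv2) and the standard library are available. Lean on these libraries where they do the work, as an engineer would, in place of code of your own. Each camera call takes 0.05 s, during which the arm holds its last target.

## Working session

There is one attempt and no reset: what is moved stays moved. The work goes in short steps, Python scripts to look and compute and a shell command to move; the robot and the scene stay as the last step left them, time stands still between calls to the robot, and variables do not carry over. Pictures are saved under pics/ and viewed, and the job is handed in when it is done.

```bash
mkdir -p pics
python3 - <<'E'
from workcell import arm, imaging
import cv2
s=arm.sense(); print({k:(v if not hasattr(v,'round') else v.round(3)) for k,v in s.items()} if isinstance(s,dict) else s)
for n in ("scene","side","wrist"):
    d=imaging.read_camera(n); cv2.imwrite(f"pics/{n}0.png",d["color"]); print(n,d["fovy"],d["cx"],d["cy"],d["rvec"],d["tvec"])
E
```

```text
{'clock': 0.0, 'joints': array([ 1.177,  0.492,  1.559, -0.   ,  1.092, -0.106]), 'joint_vel': array([-0.001,  0.001, -0.001, -0.002,  0.   ,  0.001]), 'tau': array([-5.0000e-03, -6.1844e+01, -2.6160e+01, -0.0000e+00,  4.0000e-03,
       -0.0000e+00]), 'tool_pos': array([0.177, 0.599, 0.231]), 'tool_rot': array([-0.   ,  0.143,  0.99 , -0.001]), 'wrist_force': array([-0.584, -0.906, -1.099]), 'ft_torque': array([-0.002, -0.074,  0.018]), 'opening': 0.08550277484865124}
scene 45.17234991076008 314.4246597524665 201.23702778537276 [ 1.91402405  1.55153766 -0.64909917] [-0.10531369 -0.27881744  1.74100746]
side 53.521372709826586 320.5801283290471 196.11520818234712 [ 2.01619882 -0.84661308  0.45351123] [-0.38488847  0.28188103  1.11065103]
wrist 65.70646984690485 321.81101801354436 198.33690103525188 [-2.32416895 -1.73547705 -0.25028778] [-0.62489359 -0.03673688  0.37835671]
```

View pics/scene0.png

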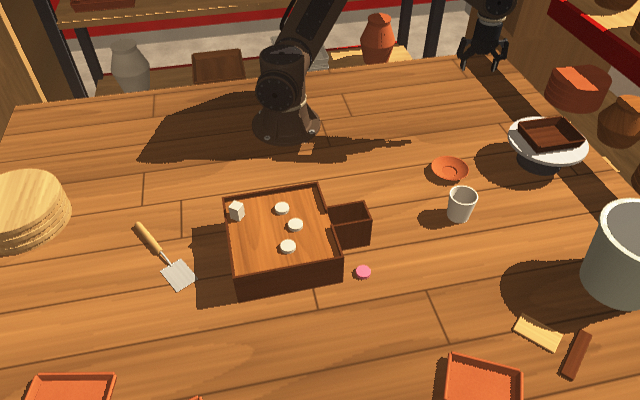

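View pics/side0.png

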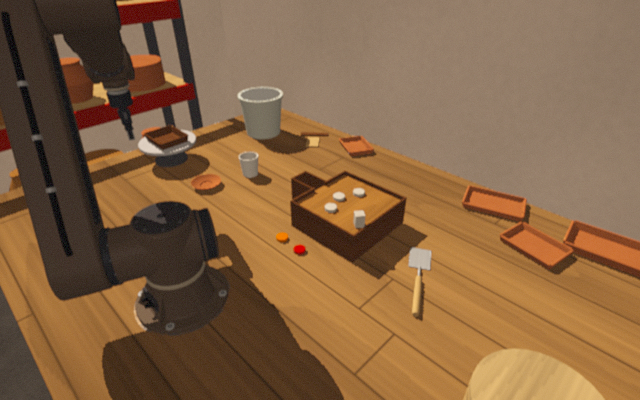

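View pics/wrist0.png

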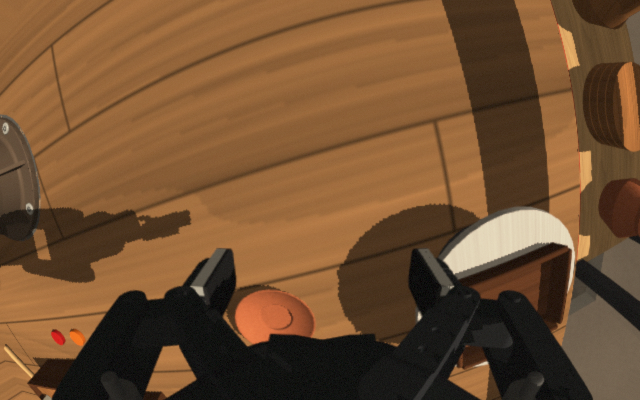

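```bash
cat > h.py <<'E'
import numpy as np, cv2
from workcell import arm, imaging
def cam(n):
    d=imaging.read_camera(n); R=cv2.Rodrigues(np.array(d["rvec"]))[0]; t=np.array(d["tvec"]).ravel()
    f=200/np.tan(np.radians(d["fovy"])/2); return d,R,t,f
def cast(c,uv,z):
    d,R,t,f=c; uv=np.atleast_2d(uv).astype(float)
    r=np.c_[(uv[:,0]-d["cx"])/f,(uv[:,1]-d["cy"])/f,np.ones(len(uv))]@R
    o=-R.T@t; return o+r*((z-o[2])/r[:,2])[:,None]
def pts(c):
    d,R,t,f=c; Z=d["range_z"]; v,u=np.mgrid[:400,:640]
    P=np.stack([(u-d["cx"])/f*Z,(v-d["cy"])/f*Z,Z],-1); return (P-t)@R
def pale(c,roi):
    hsv=cv2.cvtColor(c[0]["color"],cv2.COLOR_BGR2HSV); m=((hsv[...,1]<70)&(hsv[...,2]>110)).astype(np.uint8)
    k=np.zeros_like(m); u0,v0,u1,v1=roi; k[v0:v1,u0:u1]=1; return m*k
ROI={"scene":(222,185,340,290),"side":(290,180,405,240)}
def discs(c,n):
    m=pale(c,ROI[n]); nn,l,s,ce=cv2.connectedComponentsWithStats(m); P=pts(c); out=[]
    for i in range(1,nn):
        if s[i,4]<15: continue
        q=P[l==i]; top=q[(q[:,2]>.099)]
        out.append((ce[i].round(1),s[i,4],cast(c,ce[i],.098)[0].round(4),top.mean(0).round(4) if len(top) else None,q[:,2].max().round(3)))
    return out
E
python3 - <<'E'
from h import *
for n in ("scene","side"):
    c=cam(n); print(n)
    for o in discs(c,n): print(*o)
    big=cv2.resize(c[0]["color"][170:310,210:390] if n=="scene" else c[0]["color"][160:260,270:420],None,fx=4,fy=4,interpolation=cv2.INTER_CUBIC); cv2.imwrite(f"pics/{n}1.png",big)
    P=pts(c); m=(abs(P[...,2]-.106)<.004)&(abs(P[...,2])>0); 
    u0,v0,u1,v1=(215,170,385,300) if n=="scene" else (280,165,415,250)
    k=np.zeros_like(m);k[v0:v1,u0:u1]=1; dk=(abs(P[...,2]-.09)<.003)&k
    print("rim rect",cv2.minAreaRect(P[m&k][:,:2].astype(np.float32)),"deck",cv2.minAreaRect(P[dk][:,:2].astype(np.float32)), dk.sum(), P[dk][:,2].mean())
E
```

```text
scene
[236.5 205.9] 97 [ 0.4743 -0.2076  0.098 ] [ 0.5078 -0.2065  0.1314] 0.137
[281.7 206.7] 110 [ 0.5038 -0.0871  0.098 ] [ 0.5065 -0.0872  0.1013] 0.106
[241.1 215.2] 21 [ 0.5121 -0.1987  0.098 ] [ 0.5733 -0.1971  0.1639] 1.039
[295.1 223.4] 121 [ 0.5719 -0.0622  0.098 ] [ 0.5745 -0.0627  0.1013] 0.105
[287.8 245.1] 137 [ 0.6408 -0.0932  0.098 ] [ 0.6431 -0.0939  0.1012] 0.105
rim rect ((0.5738241076469421, -0.052469342947006226), (0.2873727083206177, 0.3808060586452484), 1.4526623487472534) deck ((0.5754979252815247, -0.0507785826921463), (0.28701871633529663, 0.3744102716445923), 0.39094415307044983) 5640 0.08930619992089218
side
[358.7 191.9] 63 [ 0.6407 -0.0962  0.098 ] [ 0.6203 -0.1112  0.116 ] 0.844
[338.5 196.2] 67 [ 0.5715 -0.0644  0.098 ] [ 0.5692 -0.0665  0.1013] 0.104
[330.3 207.2] 74 [ 0.5038 -0.0893  0.098 ] [ 0.4894 -0.1036  0.1132] 0.844
[358.8 218.2] 151 [ 0.5224 -0.1956  0.098 ] [ 0.4911 -0.2196  0.1286] 0.844
rim rect ((0.570899248123169, -0.054951056838035583), (0.2871754765510559, 0.3817814886569977), 1.2747942209243774) deck ((0.5689021348953247, -0.056202515959739685), (0.2837607264518738, 0.3818235993385315), 1.168497920036316) 2833 0.08962180704886713
```

View pics/scene1.png

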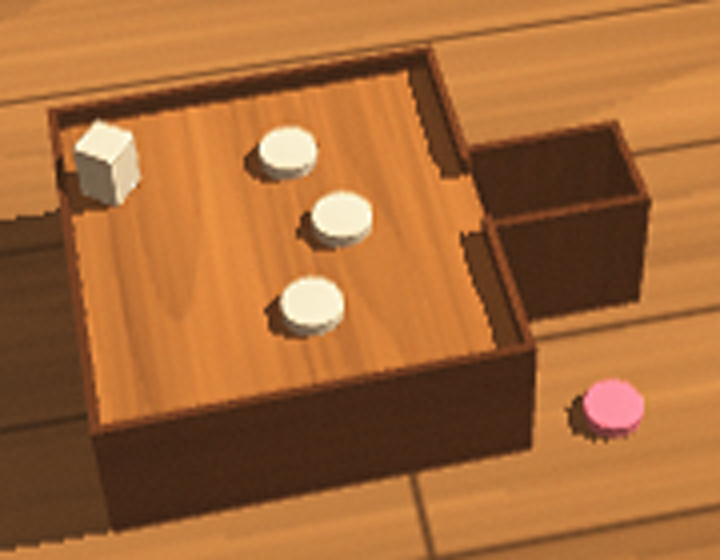

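Run:
```python
from h import *
for n in ("scene","side"):
    c=cam(n); P=pts(c)
    u0,v0,u1,v1=(215,170,385,300) if n=="scene" else (280,165,415,250)
    k=np.zeros(P.shape[:2],bool);k[v0:v1,u0:u1]=1
    m=k&(abs(P[...,2]-.106)<.003)
    q=P[m][:,:2]
    print(n,len(q))
    for y in np.arange(-.25,.15,.02):
        s=q[abs(q[:,1]-y)<.01]; 
        if len(s): print(round(y,2),np.sort(s[:,0]).round(3)[[0,1,2,-3,-2,-1]] if len(s)>5 else s)
    sl=q[(q[:,1]>.05)]; print("slot rect",cv2.minAreaRect(sl.astype(np.float32)))
    # deck pixels (all y), extent near gate
    dk=P[k&(abs(P[...,2]-.09)<.003)][:,:2]
    g=dk[(dk[:,1]>.005)&(dk[:,1]<.04)]; 
    for y in np.arange(.0,.04,.004):
        s=g[abs(g[:,1]-y)<.002]; 
        if len(s): print("deck",round(y,3),s[:,0].min().round(3),s[:,0].max().round(3),len(s))
```

```text
scene 897
-0.25 [0.44  0.441 0.442 0.645 0.667 0.672]
-0.23 [0.438 0.438 0.439 0.719 0.72  0.721]
-0.21 [0.436 0.44  0.44  0.718 0.719 0.719]
-0.19 [0.436 0.437 0.438 0.719 0.72  0.72 ]
-0.17 [0.436 0.437 0.438 0.719 0.719 0.721]
-0.15 [0.435 0.436 0.438 0.716 0.716 0.719]
-0.13 [0.436 0.437 0.438 0.717 0.717 0.718]
-0.11 [0.435 0.435 0.436 0.716 0.718 0.718]
-0.09 [0.434 0.435 0.435 0.717 0.717 0.717]
-0.07 [0.435 0.435 0.435 0.716 0.717 0.717]
-0.05 [0.433 0.434 0.435 0.715 0.716 0.717]
-0.03 [0.432 0.432 0.434 0.716 0.716 0.716]
-0.01 [0.433 0.436 0.437 0.714 0.714 0.714]
0.01 [0.431 0.432 0.433 0.714 0.715 0.715]
0.03 [0.434 0.435 0.438 0.713 0.715 0.715]
0.05 [0.533 0.535 0.537 0.609 0.609 0.61 ]
0.07 [0.532 0.533 0.535 0.61  0.611 0.612]
0.09 [0.533 0.535 0.535 0.609 0.609 0.611]
0.11 [0.531 0.532 0.534 0.609 0.609 0.611]
0.13 [0.536 0.536 0.536 0.609 0.609 0.611]
slot rect ((0.5713809132575989, 0.09366107732057571), (0.08085652440786362, 0.0882512554526329), 0.9730782508850098)
deck 0.004 0.448 0.69 21
deck 0.008 0.438 0.713 92
deck 0.012 0.435 0.711 91
deck 0.016 0.432 0.711 
[... 631 characters left out ...]
.428 0.43  0.43  0.709 0.709 0.711]
-0.01 [0.428 0.428 0.429 0.704 0.707 0.708]
0.01 [0.427 0.427 0.429 0.709 0.709 0.711]
0.03 [0.428 0.434 0.436 0.704 0.708 0.71 ]
0.05 [0.53  0.532 0.533 0.601 0.604 0.605]
0.07 [0.528 0.529 0.531 0.603 0.604 0.607]
0.09 [0.528 0.528 0.529 0.6   0.601 0.604]
0.11 [0.53  0.53  0.531 0.602 0.603 0.608]
0.13 [0.527 0.53  0.533 0.601 0.605 0.606]
slot rect ((0.567498505115509, 0.09483583271503448), (0.08027809113264084, 0.08321958780288696), 1.0037606954574585)
deck 0.004 0.461 0.695 6
deck 0.008 0.427 0.705 49
deck 0.012 0.429 0.689 32
deck 0.016 0.429 0.708 41
deck 0.02 0.43 0.706 42
deck 0.024 0.455 0.703 41
deck 0.028 0.548 0.702 19
deck 0.032 0.69 0.706 2
```

View pics/side1.png

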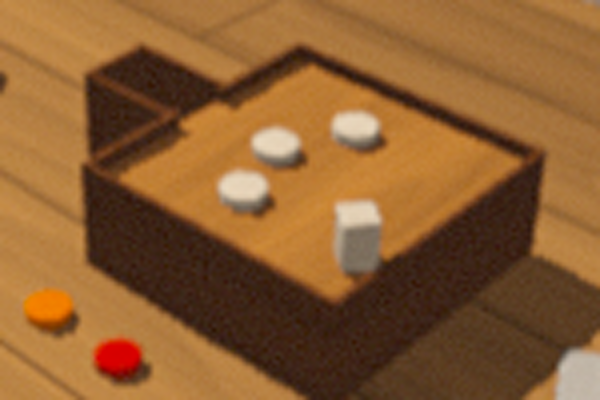

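```bash
cat >> h.py <<'E'
from scipy.spatial.transform import Rotation as Ro
def toolR():
    w,x,y,z=arm.sense()["tool_rot"]; return Ro.from_quat([x,y,z,w]).as_matrix()
# targets: rows of x,y,z,heading(deg, world direction of tool x)
def rel(T):
    s=arm.sense(); R=toolR(); a=np.degrees(np.arctan2(R[1,0],R[0,0])); print("tcp",s["tool_pos"].round(4),"head",a.round(2),"op",round(s["opening"],4),"t",s["clock"],"F",s["wrist_force"].round(1))
    for p in T:
        d=R.T@(np.array(p[:3])-s["tool_pos"])*100
        print(d.round(2).tolist(), round((a-p[3]+180)%360-180,1))
E
python3 -c "
from h import *
rel([(.50,.28,.22,125),(.573,-.114,.17,91.4)])"
```

```text
tcp [0.1774 0.5993 0.2312] head 163.51 op 0.0855 t 0.35 F [-0.3  0.2  0.3]
[-40.0, -21.45, 1.12] 38.5
[-58.18, -57.16, 6.13] 72.1
```

```bash
python3 -m pendant '{"jaw":[190,190,190,190,190,190,190,190,190,190,190,190],"translation":[[-40,-21.4,1],[-40,-21.4,1],[-40,-21.4,1],[-40,-21.4,1],[-40,-21.4,1],[-40,-21.4,1],[-40,-21.4,1],[-40,-21.4,1],[-40,-21.4,1],[-40,-21.4,1],[-40,-21.4,1],[-40,-21.4,1]],"yaw":[38,38,38,38,38,38,38,38,38,38,38,38]}' 20; python3 -c "
from h import *
rel([(.573,-.114,.17,91.4)])"
```

```text
clock: 1.35
tool_pos: [0.5041, 0.2765, 0.2211]
tool_rot: [0.001, 0.46, 0.888, 0.0]
wrist_force: [0.1, -0.3, -0.1]
opening: 0.0216
tcp [0.5041 0.2765 0.2211] head 125.25 op 0.0216 t 1.35 F [ 0.1 -0.3 -0.1]
[-35.86, -16.92, 5.13] 33.9
```

```bash
python3 -m pendant '{"jaw":[190,190,190,190,190,190,190,190,190,190,190,190],"translation":[[-35.9,-16.9,5],[-35.9,-16.9,5],[-35.9,-16.9,5],[-35.9,-16.9,5],[-35.9,-16.9,5],[-35.9,-16.9,5],[-35.9,-16.9,5],[-35.9,-16.9,5],[-35.9,-16.9,5],[-35.9,-16.9,5],[-35.9,-16.9,5],[-35.9,-16.9,5]],"yaw":[34,34,34,34,34,34,34,34,34,34,34,34]}'
python3 - <<'E'
from h import *
c=cam("scene"); 
for o in discs(c,"scene"): print(*o)
cv2.imwrite("pics/scene2.png",cv2.resize(c[0]["color"][130:310,200:390],None,fx=4,fy=4)[:600,:760])
c=cam("wrist"); cv2.imwrite("pics/wrist2.png",c[0]["color"])
rel([(.573,-.114,.13,91.4),(.573,-.114,.094,91.4)])
E
```

```text
clock: 2.35
tool_pos: [0.571, -0.1108, 0.1709]
tool_rot: [-0.0, 0.699, 0.716, -0.0]
wrist_force: [0.0, 0.6, 0.1]
opening: 0.0219
[276.5 192.3] 37 [ 0.4447 -0.0928  0.098 ] [ 0.6239 -0.1082  0.2715] 0.279
[238.7 208.1] 115 [ 0.4842 -0.2027  0.098 ] [ 0.5079 -0.2022  0.1244] 0.138
[284.4 207.1] 62 [ 0.5067 -0.0803  0.098 ] [ 0.5089 -0.0803  0.1012] 0.105
[295.1 223.4] 124 [ 0.572  -0.0622  0.098 ] [ 0.5746 -0.0628  0.1012] 0.106
[287.8 245.2] 138 [ 0.6409 -0.0933  0.098 ] [ 0.644  -0.0935  0.1011] 0.105
tcp [ 0.5709 -0.109   0.1713] head 91.53 op 0.0221 t 2.45 F [ 0.7 -0.5 -0.3]
[-0.51, 0.19, 4.13] 0.1
[-0.51, 0.19, 7.73] 0.1
```

View pics/scene2.png

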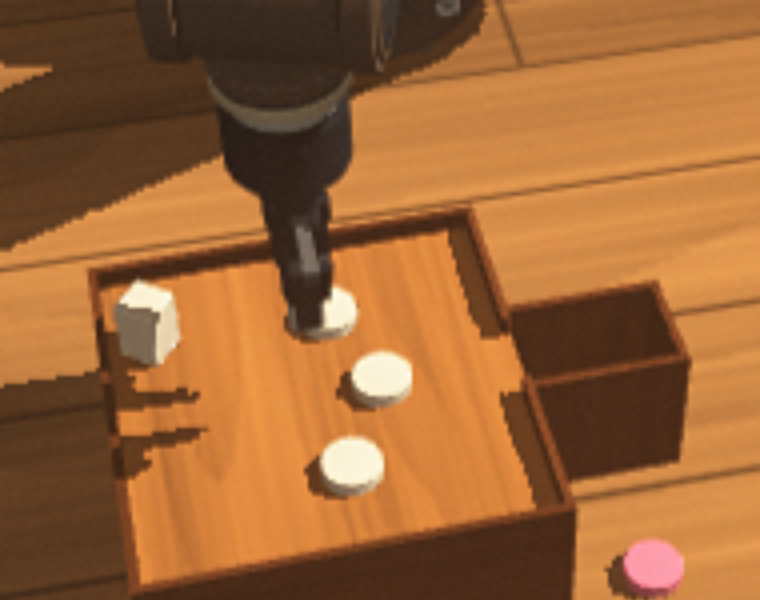

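View pics/wrist2.png

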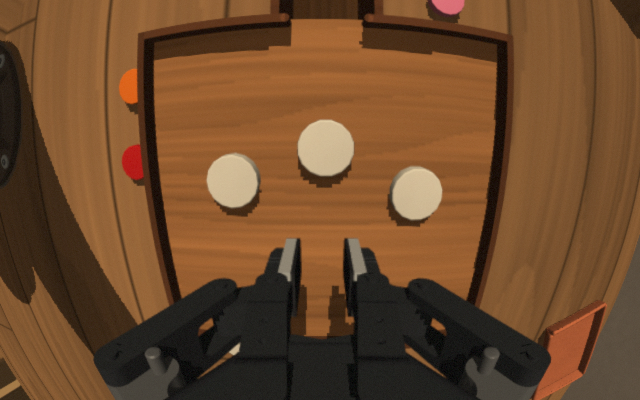

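```bash
cat >> h.py <<'E'
def fcast(c,uv,z):
    d,R,t,f=c; uv=np.atleast_2d(uv).astype(float); dx=uv-[d["cx"],d["cy"]]; r=np.hypot(*dx.T); th=r/f
    ray=np.c_[dx/r[:,None]*np.sin(th)[:,None],np.cos(th)]@R; o=-R.T@t
    return o+ray*((z-o[2])/ray[:,2])[:,None]
def wdiscs(c):
    h=cv2.cvtColor(c[0]["color"],cv2.COLOR_BGR2HSV); m=((h[...,1]<80)&(h[...,2]>150)).astype(np.uint8)
    for k in cv2.findContours(m,cv2.RETR_EXTERNAL,cv2.CHAIN_APPROX_NONE)[0]:
        if cv2.contourArea(k)<500: continue
        w=fcast(c,k[:,0],.102)[:,:2].astype(np.float32); (x,y),r=cv2.minEnclosingCircle(w)
        print("disc px",k[:,0].mean(0).round(0),"xy",round(x,4),round(y,4),"r",round(r,4))
E
python3 - <<'E'
from h import *
c=cam("wrist"); wdiscs(c)
print("rim ends",fcast(c,[(290,20),(368,19),(290,12),(366,12)],.106).round(4))
print("near corners",fcast(c,[(140,37),(510,37)],.106).round(4))
E
```

```text
disc px [416. 193.] xy 0.6396 -0.0943 r 0.0206
disc px [233. 181.] xy 0.506 -0.088 r 0.0205
disc px [325. 148.] xy 0.5724 -0.0637 r 0.0197
rim ends [[0.5467 0.0247 0.106 ]
 [0.5985 0.0273 0.106 ]
 [0.5465 0.0306 0.106 ]
 [0.5971 0.0324 0.106 ]]
near corners [[0.4326 0.0235 0.106 ]
 [0.7089 0.0319 0.106 ]]
```

```bash
python3 -m pendant '{"jaw":[190,190,190,190],"translation":[[-0.5,0.2,3],[-0.5,0.2,6],[-0.5,0.2,7.7],[-0.5,0.2,7.7]],"yaw":[0,0,0,0]}'
python3 - <<'E'
from h import *
c=cam("wrist"); wdiscs(c); cv2.imwrite("pics/wrist3.png",c[0]["color"])
c=cam("side"); cv2.imwrite("pics/side3.png",cv2.resize(c[0]["color"][130:260,260:420],None,fx=4,fy=4))
rel([(.5725,-.0914,.094,91.4),(.5715,.0,.094,91.4),(.5715,.01,.094,91.4)])
E
```

```text
clock: 2.83
tool_pos: [0.5723, -0.1131, 0.0919]
tool_rot: [-0.002, 0.697, 0.717, -0.001]
wrist_force: [-0.4, 0.1, -0.1]
opening: 0.0217
disc px [458. 228.] xy 0.6397 -0.0934 r 0.0212
disc px [187. 209.] xy 0.5071 -0.0877 r 0.021
disc px [324. 162.] xy 0.5727 -0.0638 r 0.0195
tcp [ 0.5734 -0.1137  0.0947] head 91.59 op 0.0218 t 2.9333 F [-0.1  0.5  0.3]
[2.23, -0.03, 0.07] 0.2
[11.37, 0.12, 0.08] 0.2
[12.37, 0.15, 0.08] 0.2
```

View pics/side3.png

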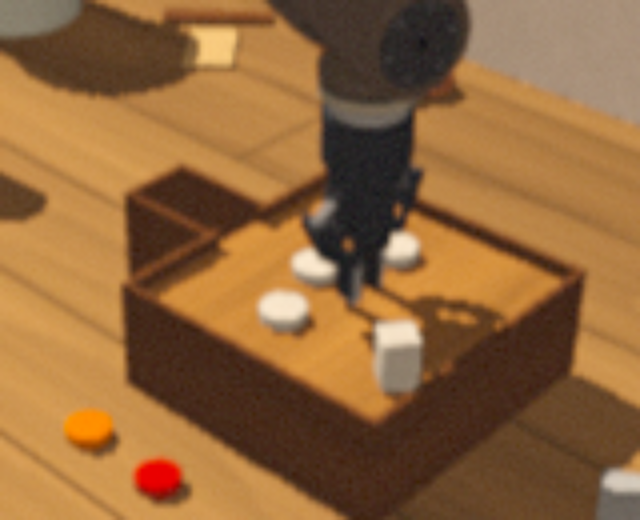

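View pics/wrist3.png

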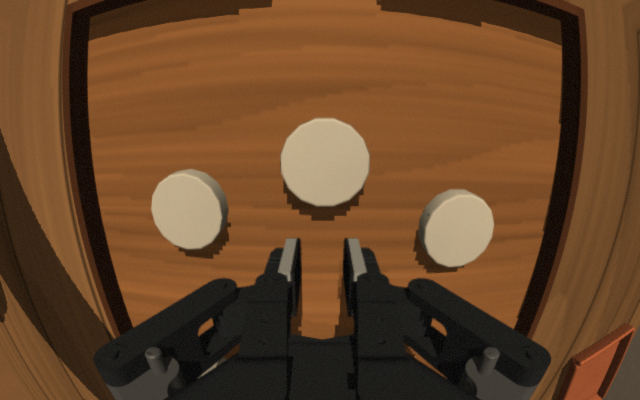

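```bash
python3 -m pendant '{"jaw":[190,190,190,190,190,190,190,190,190,190,190,190],"translation":[[1,0,0],[2,0,0],[3,0,0],[4,0,0],[5,0.1,0],[6,0.1,0],[7,0.1,0],[8,0.1,0],[9,0.1,0],[10,0.1,0],[11,0.1,0],[11,0.1,0]],"yaw":[0,0,0,0,0,0,0,0,0,0,0,0]}'
python3 - <<'E'
from h import *
c=cam("wrist"); wdiscs(c); cv2.imwrite("pics/wrist4.png",c[0]["color"])
rel([(.5715,.0,.094,91.4),(.5715,.01,.094,91.4)])
E
```

```text
clock: 3.93
tool_pos: [0.5712, -0.003, 0.0942]
tool_rot: [-0.0, 0.697, 0.717, 0.0]
wrist_force: [0.9, 0.0, 0.3]
opening: 0.0221
disc px [322. 202.] xy 0.5708 0.0273 r 0.0203
tcp [ 0.5713 -0.0038  0.0943] head 91.58 op 0.0215 t 3.9833 F [-0.3 -0.9 -0.4]
[0.38, 0.03, 0.03] 0.2
[1.38, 0.06, 0.03] 0.2
```

View pics/wrist4.png

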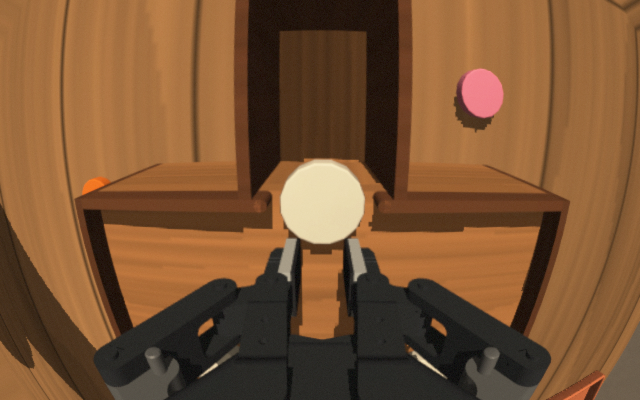

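```bash
python3 -m pendant '{"jaw":[190,190,190,190],"translation":[[0.7,0,0],[1.3,0,0],[1.5,0,0],[1.5,0,0]],"yaw":[0,0,0,0]}'
python3 - <<'E'
from h import *
c=cam("wrist"); wdiscs(c); cv2.imwrite("pics/wrist5.png",c[0]["color"])
rel([(.5715,.0,.094,91.4)])
E
```

```text
clock: 4.32
tool_pos: [0.571, 0.0107, 0.0943]
tool_rot: [-0.0, 0.698, 0.716, 0.0]
wrist_force: [0.4, 0.7, -0.2]
opening: 0.0218
tcp [0.571  0.0104 0.0943] head 91.53 op 0.0214 t 4.3667 F [-0.7 -0.2  0.9]
[-1.04, 0.03, 0.03] 0.1
```

View pics/wrist5.png

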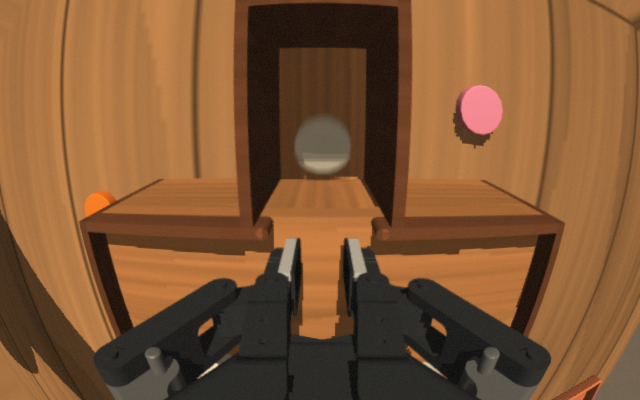

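Run:
```python
from h import *
rel([(.571,0,.135,91.5),(.4835,-.127,.135,60),(.4835,-.127,.094,60)])
```

```text
tcp [0.571  0.0104 0.0943] head 91.53 op 0.0214 t 4.3667 F [-0.7 -0.2  0.9]
[-1.04, -0.02, -4.07] 0.0
[-13.5, -9.11, -4.08] 31.5
[-13.5, -9.11, 0.02] 31.5
```

```bash
python3 -m pendant '{"jaw":[190,190,190,190,190,190,190,190,190,190,190,190],"translation":[[-0.5,0,-2],[-1,0,-4],[-4,-2.3,-4],[-7,-4.5,-4],[-10,-6.8,-4],[-13.5,-9.1,-4],[-13.5,-9.1,-4],[-13.5,-9.1,-4],[-13.5,-9.1,-2],[-13.5,-9.1,0],[-13.5,-9.1,0],[-13.5,-9.1,0]],"yaw":[0,0,7,14,21,28,31.5,31.5,31.5,31.5,31.5,31.5]}'
python3 - <<'E'
from h import *
c=cam("wrist"); wdiscs(c); cv2.imwrite("pics/wrist6.png",c[0]["color"])
A=np.array([.506,-.088]);C=np.array([.5735,-.03]);E=np.array([.5712,.028])
T=[];d=.0285
for t in np.r_[0,np.linspace(0,1,12)[1:]]:
    p=(1-t)**2*A+2*t*(1-t)*C+t*t*E; h=60+31.4*min(1,t/.85); u=np.array([np.cos(np.radians(h)),np.sin(np.radians(h))])
    T.append((*(p-d*u),.094,h))
rel(T)
E
```

```text
clock: 5.37
tool_pos: [0.4837, -0.1264, 0.0939]
tool_rot: [-0.001, 0.865, 0.501, -0.001]
wrist_force: [0.3, -0.0, 1.4]
opening: 0.0218
disc px [321. 174.] xy 0.5054 -0.0888 r 0.0197
disc px [549.  64.] xy 0.6382 -0.0934 r 0.022
tcp [ 0.484  -0.1266  0.0946] head 60.14 op 0.0217 t 5.4167 F [-0.5  0.9  0. ]
[1.59, -0.03, 0.06] 0.1
[3.09, 0.63, 0.06] -3.2
[4.55, 1.19, 0.06] -6.6
[5.95, 1.64, 0.06] -9.9
[7.31, 1.99, 0.06] -13.3
[8.62, 2.24, 0.06] -16.7
[9.88, 2.39, 0.06] -20.0
[11.1, 2.44, 0.06] -23.4
[12.26, 2.38, 0.06] -26.7
[13.38, 2.21, 0.06] -30.1
[14.39, 1.85, 0.06] -31.3
[15.31, 1.34, 0.06] -31.3
```

View pics/wrist6.png

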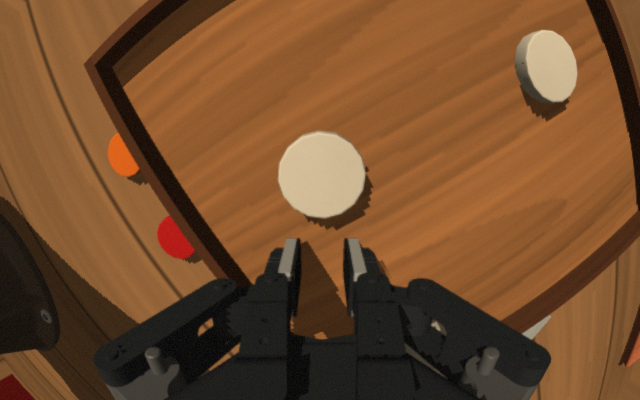

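```bash
python3 -m pendant '{"jaw":[190,190,190,190,190,190,190,190,190,190,190,190],"translation":[[0.8,0,0],[1.6,0,0],[3.1,0.63,0],[4.55,1.2,0],[5.95,1.65,0],[7.3,2,0],[8.6,2.25,0],[9.9,2.4,0],[11.1,2.45,0],[12.25,2.4,0],[13.4,2.2,0],[14,2,0]],"yaw":[0,0,-3.2,-6.6,-10,-13.3,-16.7,-20,-23.4,-26.7,-30,-31.3]}'
python3 - <<'E'
from h import *
c=cam("wrist"); wdiscs(c); cv2.imwrite("pics/wrist7.png",c[0]["color"])
rel([(.571,0,.094,91.4),(.571,.0105,.094,91.4)])
E
```

```text
clock: 6.42
tool_pos: [0.5718, -0.014, 0.095]
tool_rot: [0.001, 0.697, 0.717, 0.001]
wrist_force: [-0.0, -0.6, 0.2]
opening: 0.022
disc px [322. 204.] xy 0.5714 0.0148 r 0.0202
tcp [ 0.5715 -0.0136  0.0949] head 91.56 op 0.0218 t 6.4667 F [-0.5  0.  -0.1]
[1.36, -0.02, 0.09] 0.2
[2.41, 0.01, 0.09] 0.2
```

View pics/wrist7.png

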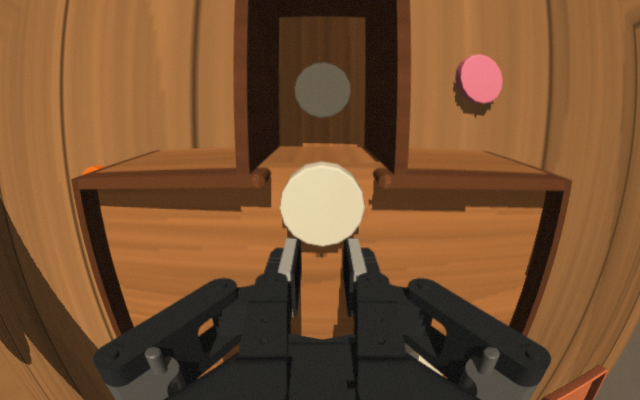

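```bash
python3 -m pendant '{"jaw":[190,190,190,190,190],"translation":[[0.8,0,0],[1.6,0,0],[2.2,0,0],[2.5,0,0],[2.5,0,0]],"yaw":[0,0,0,0,0]}'
python3 - <<'E'
from h import *
c=cam("wrist"); wdiscs(c); cv2.imwrite("pics/wrist8.png",c[0]["color"])
rel([(.571,0,.135,91.5),(.6615,-.131,.135,122),(.6615,-.131,.094,122)])
E
```

```text
clock: 6.88
tool_pos: [0.5702, 0.0098, 0.0943]
tool_rot: [-0.0, 0.699, 0.715, 0.0]
wrist_force: [0.4, -0.3, 0.0]
opening: 0.0217
disc px [322. 145.] xy 0.5695 0.0634 r 0.012
tcp [0.5702 0.0094 0.0943] head 91.31 op 0.0216 t 6.9333 F [0.1 0.3 0.1]
[-0.94, 0.05, -4.07] -0.2
[-14.24, 8.8, -4.07] -30.7
[-14.24, 8.8, 0.03] -30.7
```

View pics/wrist8.png

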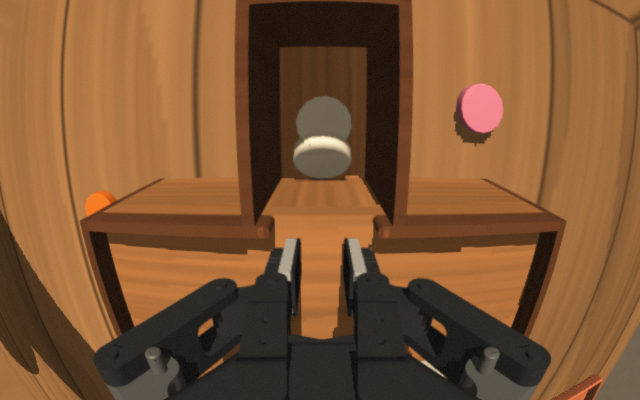

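```bash
python3 -m pendant '{"jaw":[190,190,190,190,190,190,190,190,190,190,190,190],"translation":[[-0.5,0,-2],[-1,0,-4],[-4,2.3,-4],[-7,4.5,-4],[-10,6.8,-4],[-14.2,9,-4],[-14.2,9,-4],[-14.2,9,-4],[-14.2,9,-2],[-14.2,9,0],[-14.2,9,0],[-14.2,9,0]],"yaw":[0,0,-7,-14,-21,-28,-30.7,-30.7,-30.7,-30.7,-30.7,-30.7]}'
python3 - <<'E'
from h import *
c=cam("wrist"); wdiscs(c); cv2.imwrite("pics/wrist9.png",c[0]["color"])
A=np.array([.640,-.094]);C=np.array([.570,-.03]);E=np.array([.5712,.028])
T=[];d=.0285
for t in np.linspace(0,1,12):
    p=(1-t)**2*A+2*t*(1-t)*C+t*t*E; h=122-30.6*min(1,t/.85); u=np.array([np.cos(np.radians(h)),np.sin(np.radians(h))])
    T.append((*(p-d*u),.094,h))
rel(T)
E
```

```text
clock: 7.93
tool_pos: [0.6628, -0.13, 0.094]
tool_rot: [-0.001, 0.485, 0.874, -0.0]
wrist_force: [-0.5, -0.2, 1.0]
opening: 0.0215
disc px [ 37. 228.] xy 0.4893 -0.2303 r 0.0535
disc px [321. 178.] xy 0.6408 -0.095 r 0.0197
tcp [ 0.6633 -0.1301  0.0949] head 121.97 op 0.0216 t 7.9833 F [-0.3  0.4  0.2]
[1.45, -0.06, 0.09] -0.0
[3.08, -0.64, 0.09] 3.2
[4.65, -1.13, 0.09] 6.5
[6.16, -1.52, 0.09] 9.8
[7.6, -1.81, 0.09] 13.1
[8.99, -2.0, 0.09] 16.3
[10.31, -2.1, 0.09] 19.6
[11.57, -2.1, 0.09] 22.9
[12.77, -2.0, 0.1] 26.2
[13.9, -1.81, 0.1] 29.4
[14.92, -1.42, 0.1] 30.6
[15.84, -0.89, 0.1] 30.6
```

View pics/wrist9.png

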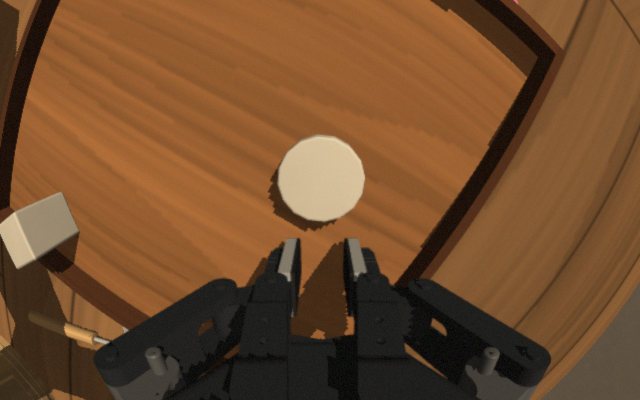

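```bash
python3 -m pendant '{"jaw":[190,190,190,190,190,190,190,190,190,190,190,190],"translation":[[0.8,0,0],[1.5,0,0],[3.1,-0.63,0],[4.65,-1.1,0],[6.15,-1.5,0],[7.6,-1.8,0],[9,-2,0],[10.3,-2.1,0],[11.55,-2.1,0],[12.8,-2,0],[13.9,-1.8,0],[14.5,-1.6,0]],"yaw":[0,0,3.2,6.5,9.8,13,16.3,19.6,22.9,26.2,29.4,30.6]}'
python3 - <<'E'
from h import *
c=cam("wrist"); wdiscs(c); cv2.imwrite("pics/wrist10.png",c[0]["color"])
rel([(.571,0,.094,91.4),(.571,.0105,.094,91.4)])
E
```

```text
clock: 8.98
tool_pos: [0.5721, -0.0147, 0.0952]
tool_rot: [0.0, 0.699, 0.715, 0.0]
wrist_force: [0.6, 0.3, 0.0]
opening: 0.0216
disc px [322. 204.] xy 0.5718 0.0143 r 0.0202
disc px [319. 124.] xy 0.5698 0.0529 r 0.0121
tcp [ 0.5721 -0.0141  0.0952] head 91.29 op 0.0217 t 9.0333 F [-0.8  1.2  1.1]
[1.42, -0.08, 0.12] -0.1
[2.47, -0.06, 0.12] -0.1
```

View pics/wrist10.png

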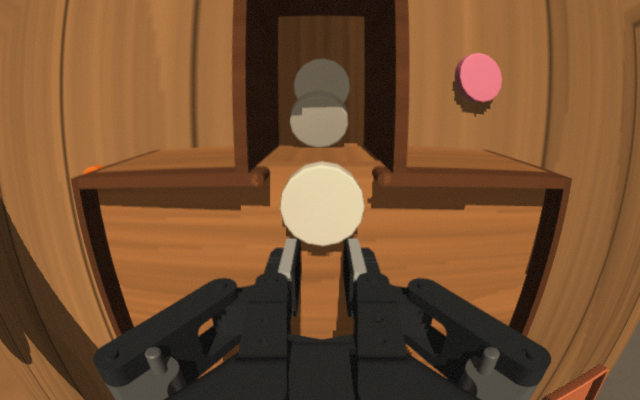

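Both earlier discs lie in the slot; the third is centred on the gate (322,204).

```bash
python3 -m pendant '{"jaw":[190,190,190,190,190,190,190,190,190,190,190,190],"translation":[[0.8,-0.1,0],[1.6,-0.1,0],[2.2,-0.1,0],[2.5,-0.1,0],[2.5,-0.1,0],[1,-0.1,-1],[0,-0.1,-3],[-3,0,-6],[-6,0,-9],[-8,0,-11],[-8,0,-11],[-8,0,-11]],"yaw":[0,0,0,0,0,0,0,0,0,0,0,0]}'
python3 - <<'E'
from h import *
c=cam("wrist"); wdiscs(c); cv2.imwrite("pics/wrist11.png",c[0]["color"])
c=cam("scene"); cv2.imwrite("pics/scene11.png",c[0]["color"])
E
```

```text
clock: 10.03
tool_pos: [0.5752, -0.0974, 0.205]
tool_rot: [0.001, 0.699, 0.715, 0.0]
wrist_force: [-0.6, -0.7, -1.1]
opening: 0.0219
disc px [320.  28.] xy 0.5715 0.0439 r 0.0155
```

View pics/wrist11.png

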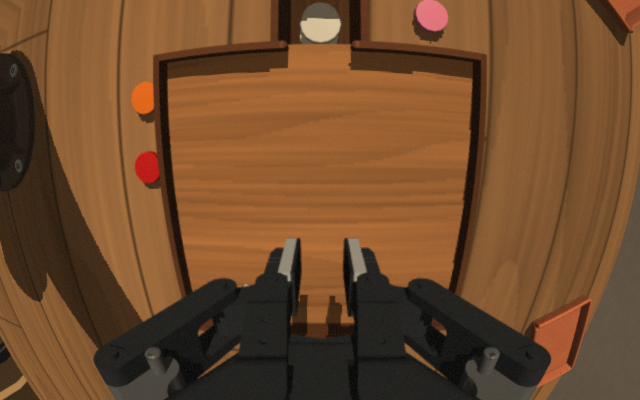

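View pics/scene11.png

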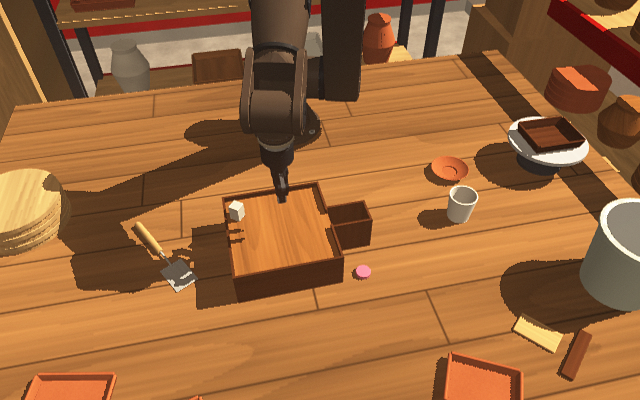

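```bash
python3 -m pendant '{"jaw":[190,190,190,190,190,190],"translation":[[3,0,0],[6,0,0],[9,0,0],[10,0,0],[10,0,0],[10,0,0]],"yaw":[0,0,0,0,0,0]}'
python3 - <<'E'
from h import *
c=cam("wrist"); cv2.imwrite("pics/wrist12.png",c[0]["color"][:, 120:520])
c=cam("side"); 
for o in discs(c,"side"): print(*o)
for z in (.02,.09):print(z)
E
```

```text
clock: 10.63
tool_pos: [0.5723, 0.0044, 0.2035]
tool_rot: [-0.001, 0.698, 0.717, -0.0]
wrist_force: [-0.3, -0.5, 0.1]
opening: 0.0222
[358.9 218.1] 162 [ 0.523  -0.1958  0.098 ] [ 0.4866 -0.224   0.1328] 0.844
0.02
0.09
```

View pics/wrist12.png

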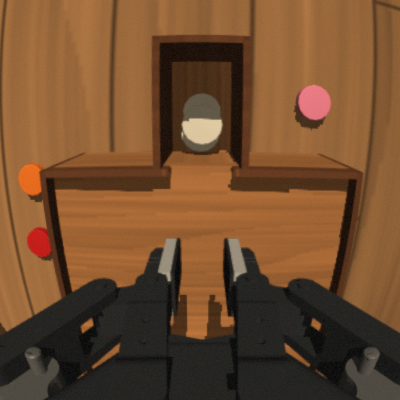

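Run:
```python
from h import *
c=cam("wrist"); d,R,t,f=c; cv2.imwrite("pics/wrist13.png",cv2.resize(d["color"][30:170,260:380],None,fx=4,fy=4))
v,u=np.mgrid[:400,:640]; dx=u-d["cx"];dy=v-d["cy"];r=np.hypot(dx,dy);th=r/f
P=np.stack([dx/r*np.tan(th),dy/r*np.tan(th),np.ones_like(r)],-1)*d["range_z"][...,None]; P=(P-t)@R
for vv in range(70,185,6): print(vv,P[vv,322].round(3))
```

```text
70 [0.57  0.119 0.004]
76 [0.57  0.112 0.004]
82 [0.57  0.106 0.005]
88 [0.571 0.099 0.004]
94 [0.571 0.092 0.016]
100 [0.571 0.085 0.016]
106 [0.571 0.079 0.039]
112 [0.571 0.073 0.039]
118 [0.571 0.067 0.04 ]
124 [0.572 0.061 0.039]
130 [0.572 0.055 0.04 ]
136 [0.572 0.049 0.04 ]
142 [0.572 0.043 0.041]
148 [0.572 0.036 0.029]
154 [0.572 0.03  0.034]
160 [0.572 0.03  0.072]
166 [0.572 0.028 0.089]
172 [0.573 0.023 0.089]
178 [0.573 0.018 0.09 ]
184 [0.573 0.012 0.089]
```

View pics/wrist13.png

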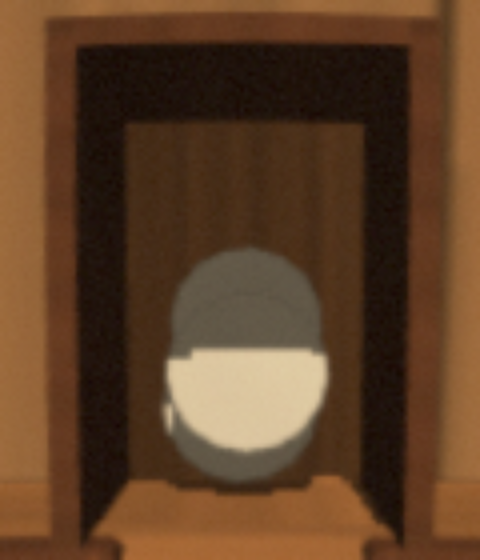

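```bash
python3 -c "
from workcell import order,arm
print(order.job_done()); print(arm.sense()['clock'])"
```

```text
the job is handed in; nothing more can be done
None
the job is handed in; nothing more can be done
```

All three discs are in the catch slot, and the job was handed in at about 10.8 s on the robot's clock. I used the half-open fingertips as a cradle behind each disc. The middle disc went straight through the gate, and the two outer ones were pushed along curves.

- **Discs:** the last wrist depth picture shows them lying roughly flat and overlapping in the slot. Their tops are at about 16, 29 and 40 mm, well below the 90 mm deck. The deck is clear except for the post.
- **Other items:** the post is where it was, to within about 1 mm in the side camera. The cup, scraper and dish look unmoved by eye in the scene picture, as do the coloured look-alikes in the views I saved.
- **Arm:** it ended about 10 cm above the deck, touching nothing. Wrist force readings stayed within about 2 N. They were read only at the end of each move and in scripts between moves.
- **Disagreement:** the cameras differed by 2–4 mm on the tray's position. I used the wrist view for the final alignment at the gate.

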